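# Refit the centre dial of a car climate panel and hold it pressed

### The arm

A 7-joint arm with a two-finger parallel gripper is mounted at the origin on the work surface. World frame = base frame: x ahead of the robot, y to its left, z up, the work surface at z = 0. Lengths are in m, angles in rad, forces in N, time in s.
With the tool pointing down it reaches from about 0.4 to 0.85 m from the base axis. Payload 10.4 kg.
Tool frame: the origin (TCP) lies midway between the tips of the shut fingers; the grasp point (between the pads) lies 19 mm behind it; z points along the fingers, y is the line along which they close (so a half turn about z gives the same grasp; the last joint's range is limited). The gripper opens to 87 mm and grips with 3 to 60 N. Pads are 19 mm wide; open, the fingers measure 117 mm over their backs; the gripper's body (75 mm by 190 mm) begins 51 mm behind the grasp point.
Start: joints at [-1.362, 0.332, -0.065, 1.46, 0.022, 1.35, -0.088], TCP at [0.144, 0.608, 0.184] pointing down, gripper open.
Joint ranges: [-2.6, 2.6], [-0.5, 2.12], [-1.47, 1.34], [0.16, 2.42], [-1.27, 4.41], [0.06, 2.06], [-2.6, 2.6]. Speed limits (rad/s): [2.22, 2.22, 2.79, 2.79, 3.14, 3.14, 3.14].

### API

Orientations are given as a unit quaternion [x, y, z, w].
In Python, from bench import r gives the robot as it stands.
- The arm moves only by the tool arm_command, never from a script. Its argument "moves" is one flat list of numbers, 4 for each row, row after row: the shift along the tool's x, y, z in cm, then the turn about the tool's z in degrees. A call has 1 to 12 rows; each row shifts and turns the commanded pose from where the row before left it, along the tool's axes as they then stand; what a row does not reach is not made up. A row lasts 1/12 s, in which the tool goes at most 41.7 mm and 7.16 degrees, less where a joint would pass 70% of its speed; a pose out of reach is approached as far as the arm can. A call with a gripper value outside its range is refused whole. "fingers" is the opening in per cent of the stroke, from 0 (shut) to 100 (fully open), set as the call begins (left out, the last holds). The fingers move at their own pace and stop on an object; "squeeze" is the grip in N (left out, the last holds). Time passes only in rows, so rows that do not move let the fingers close. It gives the time, the measured TCP pose, the force, the opening and the grip force at its end, in the units of the state.
- r.read_state(): the state, without advancing time (a new reading comes with each control period).
- r.camera(name): name is "scene" or "top" or "wrist"; returns the picture (400x640x3 uint8, red, green, blue); there is no depth.
- r.camera_info(name): a dict with "fx", "fy", "cx", "cy" (pixels), "k1" (the pictures are not rectified: a ray, as slopes to the right and down, at radius r is drawn at 1 + k1 r^2 times it, then the intrinsics apply), "origin" and "attitude" of the camera in the world. Camera axes: x right, y up, looking along -z (the intrinsics and any distortion apply to the point x, -y, -z); pixel columns grow to the right and rows downward; lengths in m; the calibration is good to about 2 mm. A picture is of the moment at which its call begins: read the wrist's pose just before it. camera_info takes no time and is no camera call; for the wrist camera it gives the pose at the moment of the call.
- r.close_job(): hands the job in; it is judged then, once.
The state is a dict: "time": time; "joint_positions": joint angles; "joint_vel": joint speeds; "joint_torque": joint torques, N m; "ee_pos": TCP position; "eef_rot": TCP orientation; "ft_force": force on the tool from outside, world axes, zero at the start; "torque": the same for the moment, N m; "width": finger opening in m; "grip_force": force on a finger pad.
Only numpy, scipy, OpenCV 4.12 (cv2) and the standard library are available. Lean on these libraries where they do the work, as an engineer would, in place of code of your own. Each camera call takes 0.05 s, during which the arm holds its last target. There are 200 camera calls.

### The job

Refit the centre dial of the car's climate panel: take the big dial with the finger bar from the parts tray, turn it so that its D-shaped bore matches the bare D-shaft in the middle of the panel, and push it fully home on the shaft without forcing it. Then keep the dial pressed in against its spring for the panel's self-test, and finish like that: still gripping the dial and holding it pressed in. Leave the panel's two other dials and the other things on the bench as they are.

Things in the scene. Friction and masses are not known exactly. Their poses are not given: they have to be found in the camera images.
- knob: loose centre dial, black plastic, about 45 g, upright in the tray. Round skirt 44 mm across, 8 mm high; on it a finger bar 18 mm wide (sides flat from x = -17 to 14 mm, then a nose tapering to 20.5 mm), from 8 to 28 mm above the underside, white line on top at the nose end. Origin: centre of the underside; z up, x to the nose. Gripped from above, fingers closing along y
- bore_end (a point): the closed end of the dial's blind D-bore, on its axis 16 mm above its underside; axes as the dial's. The bore opens in the underside (1 mm lead-in on the round part), is 13.2 mm across, its flat 2.6 mm from the axis on the nose side: the nose must point where the shaft's flat faces, to about 0.1 rad. Clearance to the shaft 0.6 mm all round
- shaft_tip (a point): centre of the top of the bare upright steel D-shaft in the middle of the panel; moves with it. Shaft 12 mm across, top 23 mm above the panel's face, chamfered 1.2 mm; its flat is 2 mm from the axis and faces this point's +x (up to 0.95 rad either side of world +x); z up. A rotary control: stays at its angle until turned (0.04 N m). Dial home: bore_end meets this point
- push (a joint): how far the shaft is pressed into the panel, m: 0 at rest, 0.005 at its rigid stop. Spring loaded: it begins to sink at about 4 N and reaches the stop at about 8 N. With the dial home and the shaft at its stop, the skirt is still 2 mm clear of the panel's face
- panel: car climate panel, dark grey, lying face up on a rubber mat (160 by 290 mm, 4 mm thick); does not move. Face 104 mm (x) by 252 mm (y), 62 mm above the bench. Origin: centre of the mat's underside; z up. Bare shaft at x = 4, y = 0 mm; fitted dials like the loose one at x = 4, y = 80 and -80 mm, their tops 35 mm above the face
- left_dial_nose (a point): top of the nose of the fitted dial at panel y = +80 mm, 20.5 mm from that dial's axis; the dial may point up to 1.8 rad to either side of the panel's +x and turns easily (0.06 N m). To be left alone
- right_dial_nose (a point): the same for the fitted dial at panel y = -80 mm. To be left alone
- tray: shallow bare-metal parts tray, 170 mm (x) by 200 mm (y), 14 mm high, wall and floor 3 mm thick, fixed to the bench; origin: centre of its underside. The dial lies on its floor in the half towards the tray's -y
- radio_knob: small plain round radio knob, 24 mm across and 16 mm high, 15 g, in the tray's +y half; not for this shaft, to be left alone. Origin: centre of its underside
- paint_can: quart paint can, 104 mm across, 120 mm high, standing at the left of the bench; to be left alone. Origin: centre of its underside
- tape_roll: roll of masking tape lying flat, 110 mm across, 24 mm high, at the right of the bench; to be left alone. Origin: centre of its underside
- screwdriver: screwdriver, 200 mm long, lying across the bench just beyond the work; to be left alone. Origin: under the middle of its length

How it is judged:
On the way, in this order (a step that is already met when the one before it is completed fails the run):
1. the dial is lifted out of the tray by the gripper (height (world z) of knob above 0.03 m and contact force between the fingers and knob above 1 N), for 0.1 s.
2. the dial is fully home on the D-shaft, its flat on the shaft's flat (z of bore_end in the frame of shaft_tip below 0.0015 m and horizontal distance between knob and shaft_tip below 0.004 m and angle between the x axis of knob and the x axis of shaft_tip, either way round below 0.2 rad and angle between knob's own z axis and vertical below 0.12 rad), for 0.1 s.
At the end, for the whole second after the job is handed in: Dial fully home on the D-shaft (bore end within 1.5 mm of the shaft's top), within 4 mm of its axis, flat on flat within 0.2 rad, tilt under 0.12 rad; shaft held pressed in over 3 of its 5 mm; fingers still on the dial with over 3 N; dial at rest (all of step 2 and value of joint push above 0.003 m and contact force between the fingers and knob above 3 N and linear speed of knob below 0.02 m/s); the arm keeps its last pose, push and grip.
It fails at once if the dial is forced onto the shaft (over 45 N) (contact force between knob and panel above 45 N).
It fails at once if the radio knob, paint can, tape roll or screwdriver is moved by more than 30 mm (distance of any of radio_knob, paint_can, tape_roll, screwdriver from where it was at the start of the episode above 0.03 m).
It fails at once if a fitted dial is turned (its nose shifts by more than 8 mm) (distance of any of left_dial_nose, right_dial_nose from where it was at the start of the episode above 0.008 m).
It also fails if it takes over 40 s, if anything falls off the work surface, if the arm or the gripper's body presses on something with over 40 N, if the wrist force passes 120 N, or if a joint passes its speed limit or range.

## Working session

There is one attempt and no reset: what is moved stays moved. The work goes in short steps, Python scripts to look and compute and a tool call to move; the robot and the scene stay as the last step left them, time stands still between calls to the robot, and variables do not carry over. Pictures are saved under pics/ and viewed, at most 10 in all, crops included, and the job is handed in when it is done.

Besides the shell and the picture viewer there is one more tool, called after "Emit:" in YAML: its name, and indented under it one key for each argument. arm_command: Moves the arm, as the interface text tells. Its arguments: {"type":"object","properties":{"moves":{"type":"array"},"fingers":{"type":"number"},"squeeze":{"type":"number"}},"required":["moves"]}

```bash
ls; mkdir -p pics; cat > h.py <<'E'
from bench import r
import numpy as np, cv2, json
from scipy.spatial.transform import Rotation as R
def info(n):
    i=r.camera_info(n); return i
def rot(a):
    a=np.array(a,float)
    return a if a.shape==(3,3) else R.from_quat(a.ravel()).as_matrix()
def ray(i,u,v):
    K=np.array([[i['fx'],0,i['cx']],[0,i['fy'],i['cy']],[0,0,1.]])
    d=np.array([(u-i['cx'])/i['fx'],(v-i['cy'])/i['fy']]);s=d.copy()
    for _ in range(30): s=d/(1+i['k1']*(s@s))
    w=rot(i['attitude'])@np.array([s[0],-s[1],-1.]);return np.array(i['origin']),w
def atz(i,u,v,z):
    o,w=ray(i,u,v);return o+w*(z-o[2])/w[2]
def proj(i,p):
    c=rot(i['attitude']).T@(np.array(p)-np.array(i['origin']));s=np.array([c[0],-c[1]])/-c[2]
    s=s*(1+i['k1']*(s@s));return np.array([i['fx']*s[0]+i['cx'],i['fy']*s[1]+i['cy']])
def tri(obs):
    A=np.zeros((3,3));b=np.zeros(3)
    for i,u,v in obs:
        o,w=ray(i,u,v);w=w/np.linalg.norm(w);M=np.eye(3)-np.outer(w,w);A+=M;b+=M@o
    p=np.linalg.solve(A,b);return p,[np.round(proj(i,p)-[u,v],1) for i,u,v in obs]
E
python3 - <<'E'
from h import *
for n in ('top','scene'):
    print(n,info(n)); cv2.imwrite(f'pics/{n}0.png',r.camera(n)[:,:,::-1])
print(r.read_state())
E
```

```text
pics
top {'fx': 373.95958801601824, 'fy': 373.95958801601824, 'cx': 326.4763930257221, 'cy': 200.6597909747491, 'k1': -0.008460782817328578, 'origin': array([ 0.4069532 , -0.00421976,  1.32835132]), 'attitude': array([-0.06137141,  0.05745097,  0.71027603, -0.69888547])}
scene {'fx': 456.18784401019064, 'fy': 456.18784401019064, 'cx': 315.8351588543526, 'cy': 205.02128071747515, 'k1': -0.10820538035809021, 'origin': array([ 1.33915797, -0.16588943,  1.27924494]), 'attitude': array([0.21241334, 0.16711065, 0.58792965, 0.76242595])}
{'time': 0.1, 'joint_positions': array([-1.36160766,  0.33279476, -0.06470625,  1.46084774,  0.02158179,
        1.34988591, -0.08852848]), 'joint_vel': array([ 0.00017709, -0.00011381, -0.00121506, -0.00279802,  0.00100945,
        0.00186079, -0.00301565]), 'joint_torque': array([ 1.04499675e-03, -6.24541283e+01,  2.41546507e-02, -3.90708983e+01,
       -6.14136388e-02,  3.67200002e-02,  9.15445162e-05]), 'ee_pos': array([0.14347986, 0.60791073, 0.18304681]), 'eef_rot': array([ 1.15638803e-01,  9.93291137e-01, -6.18275442e-04, -5.39771866e-05]), 'ft_force': array([-0.23216338,  0.30197373, -0.24474815]), 'torque': array([-0.01487434,  0.01199133, -0.00059586]), 'grip_force': 0.0, 'width': 0.08711804485480923}
```

View pics/top0.png

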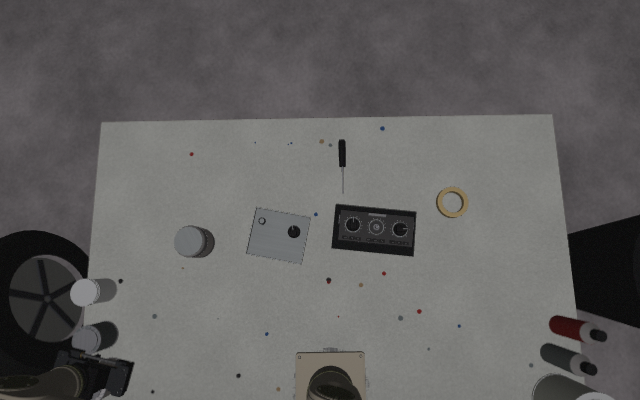

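View pics/scene0.png

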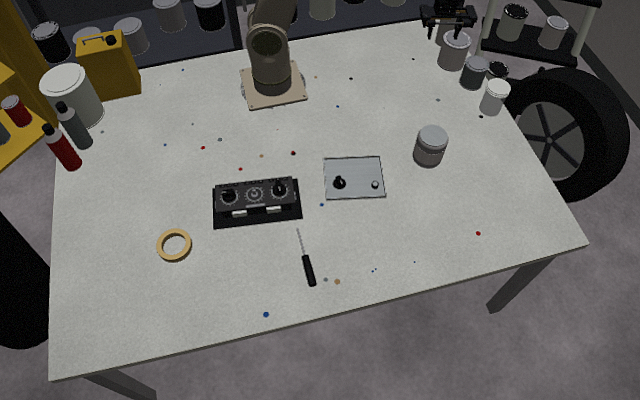

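Top view: dial at about (294,232), shaft at (376,227), radio knob (262,221), can (190,241). Scene view: dial at (339,182), shaft at (254,195), radio knob (375,184).

```bash
python3 - <<'E'
from h import *
t,s=info('top'),info('scene')
for n,a,b in (('knob',(294,231),(339.5,181)),('shaft',(376.5,227),(254,194)),('radio',(262,221),(375,184)),('can',(188,241),(432,133))):
    p,e=tri([(t,*a),(s,*b)]);print(n,p.round(3),e)
st=r.read_state();M=rot(st['eef_rot']);print(M.round(3))
w=info('wrist');print(w, (rot(w['attitude']).T@M).round(3), M.T@(w['origin']-st['ee_pos']))
E
```

```text
knob [0.524 0.119 0.02 ] [array([-0.8, -0.1]), array([-0.8,  0.1])]
shaft [ 0.529 -0.166  0.061] [array([-0.5, -0.1]), array([-0.5,  0. ])]
radio [0.562 0.233 0.013] [array([-0.7, -0.1]), array([-0.7,  0.1])]
can [0.487 0.447 0.127] [array([0., 0.]), array([ 0., -0.])]
[[-0.973  0.23  -0.   ]
 [ 0.23   0.973 -0.001]
 [-0.    -0.001 -1.   ]]
{'fx': 323.930368052594, 'fy': 323.930368052594, 'cx': 322.05557274274815, 'cy': 194.26328790220043, 'k1': -0.06540700556350244, 'origin': array([0.06436468, 0.62622349, 0.38435979]), 'attitude': array([-0.11739816, -0.09196304,  0.61366148,  0.77535802])} [[-0.     1.     0.   ]
 [ 0.956  0.     0.295]
 [ 0.295  0.    -0.956]] [ 0.08119899 -0.00060161 -0.20131529]
```

Emit:
arm_command:
  moves: [-3,-2.4,-0.2,0,-3,-2.4,-0.2,0,-3,-2.4,-0.2,0,-3,-2.4,-0.2,0,-3,-2.4,-0.2,0,-3,-2.4,-0.2,0,-3,-2.4,-0.2,0,-3,-2.4,-0.2,0,-3,-2.4,-0.2,0,-3,-2.4,-0.2,0,-3,-2.4,-0.2,0,-3,-2.4,-0.2,0]
  fingers: 100
  squeeze: 20

```text
time: 1.1
ee_pos: [0.4285, 0.2435, 0.2078]
eef_rot: [0.116, 0.993, 0.0, -0.0]
ft_force: [0.6, 0.5, -0.5]
width: 0.087
grip_force: 0.0
```

Emit:
arm_command:
  moves: [-3,-2.4,-0.2,0,-3,-2.4,-0.2,0,-3,-2.4,-0.2,0,-2,-1.5,0,0,0,0,0,0,0,0,0,0]

```text
time: 1.6
ee_pos: [0.5152, 0.1339, 0.2133]
eef_rot: [0.117, 0.993, -0.0, -0.0]
ft_force: [-0.5, 0.2, 0.2]
width: 0.0868
grip_force: 0.0
```

```bash
python3 - <<'E'
from h import *
st=r.read_state();print(st['time'],st['ee_pos'],st['eef_rot'],st['joint_positions'])
w=info('wrist');im=r.camera('wrist')[:,:,::-1];cv2.imwrite('pics/w1.png',im)
import pickle;pickle.dump(w,open('w1.pkl','wb'))
print(proj(w,[.524,.119,.02]))
E
```

```text
1.6 [0.51523119 0.13388057 0.21331547] [ 1.17208269e-01  9.93107263e-01 -3.07817425e-04 -3.02131574e-04] [-0.72135336  0.1065419   0.41444402  1.68156683 -0.04345529  1.36343986
  1.03582451]
[312.78673345 172.46865579]
```

View pics/w1.png

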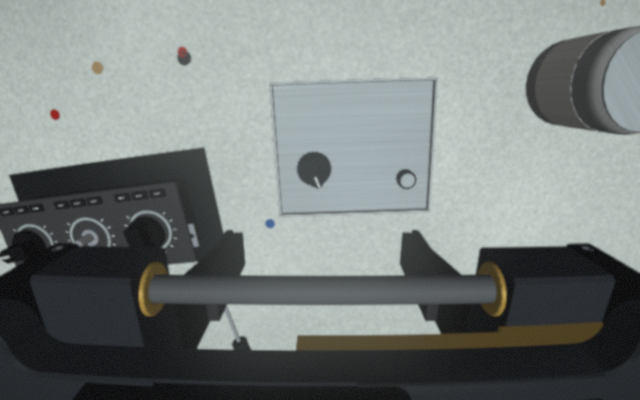

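Wrist view: dial at (314,169) with its white line at about (318,182), radio knob (406,179), shaft at (90,236). Zooming in on both.

```bash
python3 - <<'E'
import cv2,numpy as np
im=cv2.imread('pics/w1.png')
a=cv2.resize(im[140:200,284:344],None,fx=6.6,fy=6.6,interpolation=cv2.INTER_CUBIC)
b=cv2.resize(im[206:266,60:120],None,fx=6.6,fy=6.6,interpolation=cv2.INTER_CUBIC)
cv2.imwrite('pics/c1.png',cv2.convertScaleAbs(np.hstack([a,b]),alpha=1.5,beta=10))
E
```

```text
(no output)
```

View pics/c1.png

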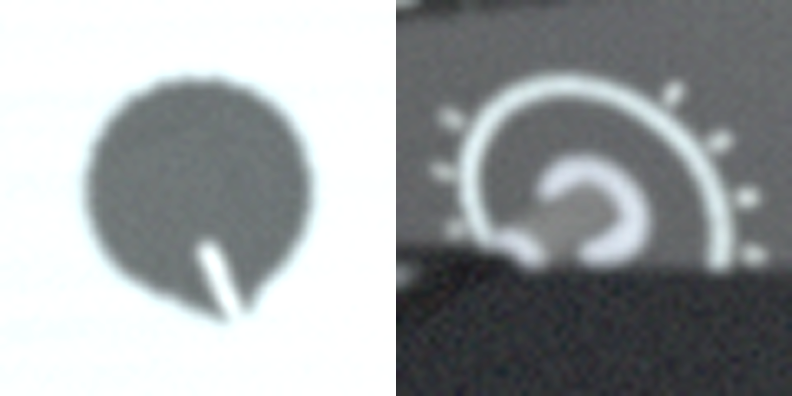

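The dial's line runs from px (315.4,177.1) to (319.6,188.2); skirt centre at about (314.3,168.8). The shaft's chamfer ring is open towards lower left, so the flat faces roughly there.

```bash
python3 - <<'E'
from h import *
import pickle
w=pickle.load(open('w1.pkl','rb'));t,s=info('top'),info('scene')
a=atz(w,315.4,177.1,.031);b=atz(w,319.6,188.2,.031);print(a,b,np.linalg.norm(b-a),np.degrees(np.arctan2(*(b-a)[1::-1])))
print('c',atz(w,314.3,168.8,.011), 'c from nose',b-.0205*(b-a)/np.linalg.norm(b-a))
print(tri([(w,314.3,168.8),(t,294,231.5),(s,339.5,182.5)]))
# shaft
f=lambda x,y:(60+(x-396)/6.6,206+y/6.6)
print('shaft', tri([(w,*f(590,215)),(t,376.5,227),(s,254,194)]), atz(w,*f(590,215),.085))
h=[atz(w,*f(*q),.085) for q in ((545,195),(590,258))];print(h, np.degrees(np.arctan2(*(h[1]-h[0])[1::-1])))
E
```

```text
[0.52792085 0.12163219 0.031     ] [0.54280576 0.12330225 0.031     ] 0.014978311865403425 6.401694403812912
c [0.52179772 0.12127011 0.011     ] c from nose [0.52243359 0.12101654 0.031     ]
(array([0.52264435, 0.12065114, 0.00840589]), [array([-0.3,  0.3]), array([-0.8,  0. ]), array([-0.7,  0.1])])
shaft (array([ 0.52968431, -0.16560289,  0.06307686]), [array([ 0.1, -0.5]), array([-0.4, -0.3]), array([-0.5, -0.1])]) [ 0.52446116 -0.14626292  0.085     ]
[array([ 0.5190634 , -0.15287728,  0.085     ]), array([ 0.53211996, -0.15011662,  0.085     ])] 11.938672012939067
```

Emit:
arm_command:
  moves: [-1,-1.1,3,0,0,0,3,-6.6,0,0,2,-6.6,0,0,1,-6.6,0,0,0,0,0,0,0,0]

```text
time: 2.15
ee_pos: [0.5213, 0.1235, 0.1237]
eef_rot: [-0.056, 0.998, 0.0, -0.0]
ft_force: [0.6, -0.3, 1.3]
width: 0.0873
grip_force: 0.0
```

```bash
python3 - <<'E'
from h import *
import pickle
st=r.read_state();M=rot(st['eef_rot']);print(st['time'],st['ee_pos'],np.degrees(np.arctan2(M[1,0],M[0,0])),st['joint_positions'])
w=info('wrist');im=r.camera('wrist')[:,:,::-1];cv2.imwrite('pics/w2.png',im);pickle.dump(w,open('w2.pkl','wb'))
u,v=proj(w,[.522,.121,.02]).astype(int);print(u,v)
c=im[v-50:v+50,u-65:u+65];cv2.imwrite('pics/c2.png',cv2.convertScaleAbs(cv2.resize(c,None,fx=6,fy=6,interpolation=cv2.INTER_CUBIC),alpha=2,beta=5))
E
```

```text
2.15 [0.52131643 0.12348444 0.12366977] -173.58584765862997 [-0.66924634  0.18008664  0.3932542   1.79629055 -0.07469677  1.18058507
  1.42953551]
320 182
```

View pics/c2.png

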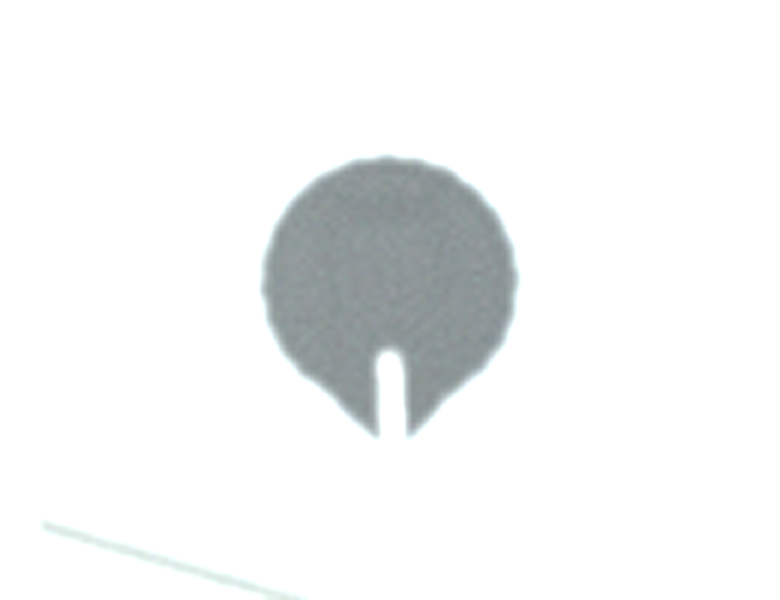

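The crop shows the skirt centred at (320.0,179.2) and the line from (319.9,191.2) to (320.5,204.5), nearly aligned with the tool.

```bash
python3 - <<'E'
from h import *
import pickle
w1=pickle.load(open('w1.pkl','rb'));w=pickle.load(open('w2.pkl','rb'));t,s=info('top'),info('scene')
a=atz(w,319.9,191.2,.031);b=atz(w,320.5,204.5,.031);d=(b-a)/np.linalg.norm(b-a);print(a,b,np.degrees(np.arctan2(d[1],d[0])),'c',b-.0205*d,atz(w,320,179.2,.011))
print('nose',tri([(w1,319.6,188.2),(w,320.5,204.5)]))
print('skirt',tri([(w1,314.3,168.8),(w,320,179.2)]))
E
```

```text
[0.52773623 0.12148587 0.031     ] [0.54089888 0.12351558 0.031     ] 8.766086693168283 c [0.52063835 0.12039136 0.031     ] [0.52120072 0.12073808 0.011     ]
nose (array([0.54360728, 0.12330131, 0.02534843]), [array([ 0.2, -0.7]), array([-0.5,  0.7])])
skirt (array([0.52306296, 0.12082331, 0.00432489]), [array([ 0. , -0.1]), array([-0.1,  0.1])])
```

Emit:
arm_command:
  moves: [0,-0.3,1.5,-1.5,0,0,2.5,0,0,0,2.5,0,0,0,2,0,0,0,1,0,0,0,0.5,0,0,0,0,0,0,0,0,0]
  fingers: 52

```text
time: 2.87
ee_pos: [0.5233, 0.1198, 0.025]
eef_rot: [-0.07, 0.998, 0.0, 0.001]
ft_force: [1.1, 0.1, 0.1]
width: 0.0474
grip_force: 0.0
```

Emit:
arm_command:
  moves: [0.2,0.1,0.6,0,0,0,0.5,0,0,0,0,0,0,0,0,0]

```text
time: 3.2
ee_pos: [0.5201, 0.1201, 0.0126]
eef_rot: [-0.07, 0.998, 0.0, -0.0]
ft_force: [0.5, 0.2, 0.6]
width: 0.0452
grip_force: 0.0
```

Emit:
arm_command:
  moves: [0,0,0,0,0,0,0,0,0,0,0,0,0,0,0,0,0,0,0,0,0,0,0,0]
  fingers: 0
  squeeze: 25

```text
time: 3.7
ee_pos: [0.5203, 0.1201, 0.0128]
eef_rot: [-0.07, 0.998, 0.0, 0.0]
ft_force: [-0.1, -0.4, 0.1]
width: 0.0133
grip_force: 0.0
```

```bash
python3 - <<'E'
from h import *
import pickle
w=info('wrist');im=r.camera('wrist')[:,:,::-1];pickle.dump(w,open('w3.pkl','wb'));s=r.read_state();print(s['width'],s['grip_force'],s['ee_pos'],s['ft_force'])
cv2.imwrite('pics/w3.png',im);c=im[170:310,240:400]
cv2.imwrite('pics/c3.png',cv2.convertScaleAbs(cv2.resize(c,None,fx=4.2,fy=4.2,interpolation=cv2.INTER_CUBIC),alpha=2.2,beta=10))
E
```

```text
0.009466717379160815 0.0 [0.52026842 0.12009461 0.01273624] [-0.07093093 -1.06899978 -0.03754966]
```

View pics/c3.png

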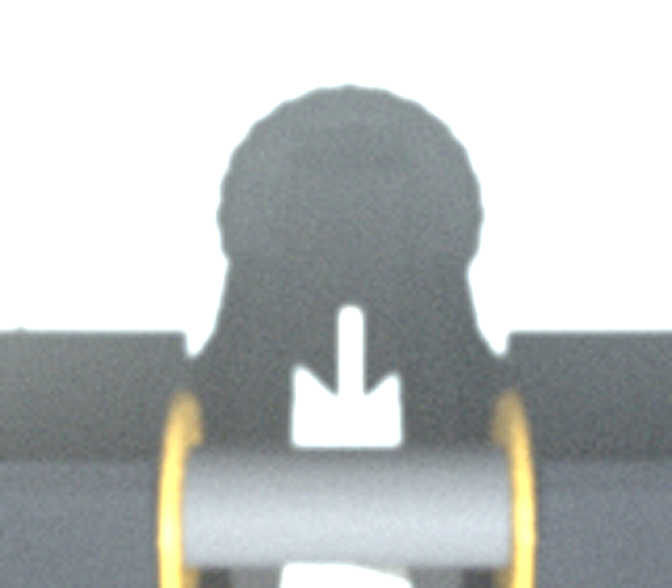

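Crop: dial skirt centred at about px (323,221); finger-like shapes beside the nose at px rows 260–277, gap about 27 px. Checking whether the dial really is at the TCP.

```bash
python3 - <<'E'
from h import *
import pickle
w=pickle.load(open('w3.pkl','rb'));s=r.read_state();print(s['time'],s['width'],s['grip_force'])
print('tcp',proj(w,s['ee_pos']),'grasp',proj(w,s['ee_pos']+[0,0,.019]))
M=rot(s['eef_rot'])
for z in (0,-.02,-.04,-.06):
  print(z,[proj(w,s['ee_pos']+M@[x,y,z]).round(0) for x in(.0095,) for y in(-.0585,-.009,.009,.0585)])
print('dial',proj(w,[.521,.1206,.011]),'skirt at',atz(w,323.3,220.7,.011), 'nose', atz(w,323.3,265,.031),'nose px',proj(w,[.5413,.1235,.031]))
E
```

```text
3.75 0.009466717379160815 0.0
tcp [323.00285467 221.81132828] grasp [323.08632393 233.46459618]
0 [array([235., 208.]), array([309., 208.]), array([337., 208.]), array([411., 208.])]
-0.02 [array([226., 219.]), array([308., 220.]), array([338., 220.]), array([420., 219.])]
-0.04 [array([216., 233.]), array([307., 233.]), array([340., 233.]), array([430., 233.])]
-0.06 [array([203., 250.]), array([305., 250.]), array([342., 250.]), array([443., 250.])]
dial [323.58601953 221.93940885] skirt at [0.5201378  0.12028294 0.011     ] nose [0.54223628 0.12334603 0.031     ] nose px [323.7468468  263.73812573]
```

Emit:
arm_command:
  moves: [0,0,0,0,0,0,0,0]

```text
time: 3.92
ee_pos: [0.5203, 0.1201, 0.0127]
eef_rot: [-0.07, 0.998, 0.0, 0.0]
ft_force: [-0.2, 1.0, -0.3]
width: 0.0018
grip_force: 0.0
```

```bash
python3 - <<'E'
from h import *
im=r.camera('wrist')[:,:,::-1];o=cv2.imread('pics/w3.png');s=r.read_state();print(s['width'],s['grip_force'])
sc=r.camera('scene')[:,:,::-1]
f=lambda a,al:cv2.convertScaleAbs(cv2.resize(a,(400,300),interpolation=cv2.INTER_CUBIC),alpha=al,beta=20)
cv2.imwrite('pics/m4.png',np.vstack([np.hstack([f(im[180:300,240:400],5),f(o[180:300,240:400],5)]),np.hstack([f(sc[120:216,280:408],2.2),f(im[100:400],2.5)])]))
E
```

```text
0.0012205655212179374 0.0
```

View pics/m4.png

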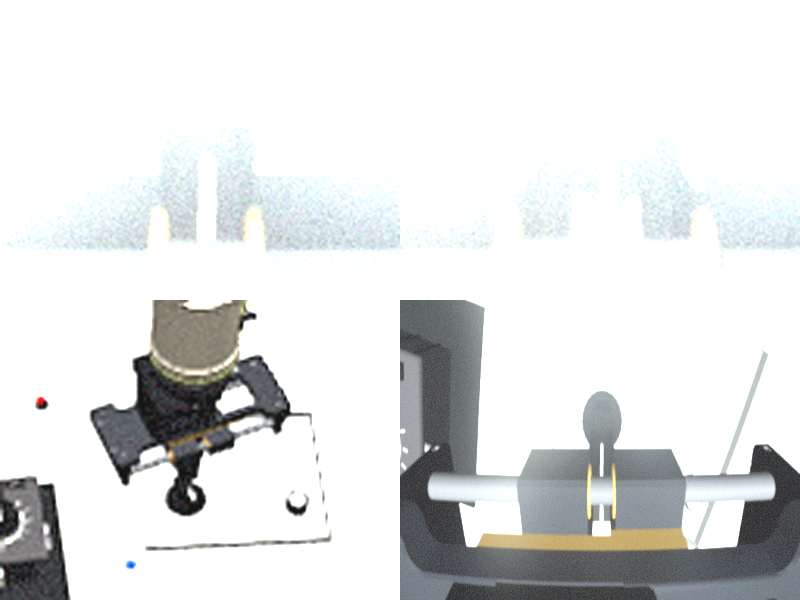

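Scene tile: fingers end just at the dial (185,480 in the tile); wrist tiles: shut finger shapes start at about row 230 and leave the line visible. I'll find the fingertips numerically.

```bash
python3 - <<'E'
from h import *
o=cv2.imread('pics/w3.png',0).astype(float);n=cv2.cvtColor(r.camera('wrist'),cv2.COLOR_RGB2GRAY).astype(float);s=r.read_state();print(s['width'],s['grip_force'],s['ft_force'],s['ee_pos'])
for a in (o,n):
  print(cv2.resize(a[196:284,292:356],(16,22),interpolation=cv2.INTER_AREA).astype(int))
sc=info('scene');print(proj(sc,s['ee_pos']),proj(sc,s['ee_pos']+[0,0,.02]))
E
```

```text
0.0002531898175734839 0.0 [ 0.40840015  0.29189831 -0.43815472] [0.52029089 0.12012743 0.01274367]
[[174 166 111  67  62  62  62  62  62  62  61  61  75 133 174 178]
 [171 118  63  62  60  60  59  59  58  59  59  61  60  70 142 172]
 [138  67  62  62  60  58  58  57  57  57  57  59  61  59  80 162]
 [104  61  61  61  59  58  57  57  56  56  57  58  59  60  62 137]
 [ 73  60  60  59  58  58  57  58  58  58  59  57  58  59  58  97]
 [ 67  60  59  58  56  57  57  57  56  57  57  56  57  57  58  84]
 [ 61  59  58  57  56  56  55  55  56  55  56  54  55  56  57  75]
 [ 67  57  57  55  54  55  54  54  54  54  54  54  55  54  55  90]
 [ 80  55  54  54  53  53  53  53  53  53  53  52  53  52  53 108]
 [ 97  52  52  52  51  52  52  51  51  52  51  50  50  49  61 152]
 [ 79  51  51  51  51  51  50  50  50  50  50  48  48  48  57 151]
 [ 63  49  50  50  49  50  49  65  59  49  49  48  48  46  50 132]
 [ 51  48  48  48  48  49  50 142 112  47  47  46  47  46  45 109]
 [ 47  47  48  47  47  48  50 150 119  47  46  45  46  45  44  69]
 [ 46  47  48  46  48  46  48 150 117  46  45  45  45  44  43  
[... 1304 characters left out ...]
 46 109  54  44  43  43  96 153 161 161]
 [ 66  66  63  45  43  43  45 116  56  43  42  41  56  65  65  67]
 [ 47  46  46  43  42  43  44 116  54  41  40  40  43  43  44  44]
 [ 46  44  44  42  41  41  43 116  54  40  40  38  42  42  42  43]
 [ 44  44  43  44  39  40  42 115  52  39  38  40  42  41  42  41]
 [ 42  42  45  63  43  38  41 103  49  38  39  54  48  40  40  40]
 [ 42  40  50  78  44  38  40  92  47  37  37  61  57  39  40  40]
 [ 40  40  55  87  45  38  39  87  45  38  38  66  66  38  39  38]
 [ 40  39  61  92  52  50  50  54  49  49  50  70  74  38  38  38]
 [ 49  48  72  98  66  65  65  65  65  65  64  77  83  47  47  48]]
[338.49246222 181.38403368] [338.71544006 177.98573391]
```

The fingertips project at row ~230 with the 87 mm opening spanning 160 px: they really end about 39 mm behind the reported TCP, so they shut above the bar. I'll open and go down by that much, watching the force.

Emit:
arm_command:
  moves: [0,0,0,0,0,0,0,0,0,0,0,0,0,0,0,0,0,0,0,0,0,0,0,0,0,0,0,0,0,0,0,0]
  fingers: 52

```text
time: 4.73
ee_pos: [0.5203, 0.1201, 0.0127]
eef_rot: [-0.07, 0.998, 0.0, 0.0]
ft_force: [-0.2, 0.3, 0.2]
width: 0.0425
grip_force: 0.0
```

Emit:
arm_command:
  moves: [0,0,1,0,0,0,1,0,0,0,0.5,0,0,0,0,0]

```text
time: 5.07
ee_pos: [0.5189, 0.1197, -0.0142]
eef_rot: [-0.07, 0.998, -0.0, -0.001]
ft_force: [-0.2, 0.3, 0.4]
width: 0.0452
grip_force: 0.0
```

Emit:
arm_command:
  moves: [-0.1,0,0.5,0,0,0,0.4,0,0,0,0,0,0,0,0,0]

```text
time: 5.4
ee_pos: [0.5212, 0.1202, -0.0214]
eef_rot: [-0.07, 0.998, -0.0, -0.0]
ft_force: [0.8, -0.3, -0.4]
width: 0.0454
grip_force: 0.0
```

Emit:
arm_command:
  moves: [0,0,0,0,0,0,0,0,0,0,0,0,0,0,0,0,0,0,0,0,0,0,0,0]
  fingers: 0
  squeeze: 25

```text
time: 5.9
ee_pos: [0.5213, 0.1203, -0.0211]
eef_rot: [-0.07, 0.998, 0.0, 0.0]
ft_force: [-0.2, 0.2, 1.2]
width: 0.0175
grip_force: 25.0
```

Emit:
arm_command:
  moves: [0,0,-1,0,0,0,-3,0,0,0,-3,0,0,0,-3,0,0,0,-3,0,0,0,0,0]

```text
time: 6.4
ee_pos: [0.5246, 0.1209, 0.1154]
eef_rot: [-0.07, 0.998, 0.002, 0.004]
ft_force: [0.4, -0.6, 0.5]
width: 0.0174
grip_force: 25.0
```

Emit:
arm_command:
  moves: [-0.2,-2,0,0,-0.2,-3,0,0,-0.2,-3,0,0,-0.2,-3.5,0,0,-0.2,-3.5,0,0,-0.2,-3.5,0,0,-0.2,-3.5,0,0,-0.2,-3,0,0,-0.2,-2.5,0,0,0,-1,0,0,0,0,0,0,0,0,0,0]

```text
time: 7.4
ee_pos: [0.5786, -0.1589, 0.1086]
eef_rot: [-0.07, 0.998, 0.0, -0.0]
ft_force: [-0.4, 0.0, -0.3]
width: 0.0178
grip_force: 25.0
```

```bash
python3 - <<'E'
from h import *
import pickle
st=r.read_state();M=rot(st['eef_rot']);print(st['time'],st['ee_pos'],np.degrees(np.arctan2(M[1,0],M[0,0])),st['joint_positions'],st['grip_force'],st['width'])
w=info('wrist');im=r.camera('wrist')[:,:,::-1];cv2.imwrite('pics/w5.png',im);pickle.dump(w,open('w5.pkl','wb'))
u,v=proj(w,[.529,-.166,.085]).astype(int);print(u,v)
v=max(v,75);c=im[v-75:v+75,u-100:u+100];cv2.imwrite('pics/c5.png',cv2.convertScaleAbs(cv2.resize(c,None,fx=4,fy=4,interpolation=cv2.INTER_CUBIC),alpha=1.8,beta=10));print('origin',u-100,v-75)
E
```

```text
7.4 [ 0.5786216  -0.15890707  0.10860726] -172.00852053073697 [-0.25537432  0.35909436  0.55690801  1.65278635 -0.20203224  1.18811899
  2.05912652] 25.000141055334097 0.01777318936912868
322 141
origin 222 66
```

View pics/c5.png

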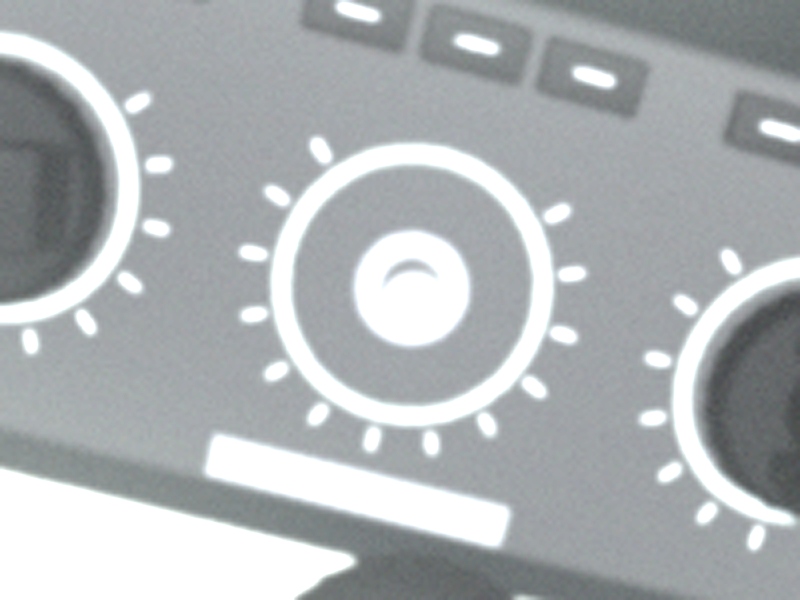

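The crop shows the printed ring around (410/4+222, 285/4+66) = (324.5,137) and a saturated bright disc at (325,138); the shaft's D needs a crop with a better tone range.

```bash
python3 - <<'E'
from h import *
a=np.mean([r.camera('wrist')[:,:,::-1].astype(float) for _ in range(4)],0)
cv2.imwrite('pics/w5m.png',a);g=a.mean(2)
c=g[113:163,300:350];print(c.min(),c.max(),np.percentile(c,[50,70,80,90,95]))
print(g[122:154:1,309:342].astype(int)[::2,::2])
f=lambda lo,hi:cv2.resize(np.clip((c-lo)/(hi-lo)*255,0,255).astype(np.uint8),None,fx=8,fy=8,interpolation=cv2.INTER_CUBIC)
cv2.imwrite('pics/c6.png',np.hstack([f(60,c.max()),f(np.percentile(c,80),c.max())]))
E
```

```text
85.66666666666667 197.25 [ 88.25       120.3        161.26666667 175.41666667 179.        ]
[[ 87  87  88  89  89  94 102 103  99  92  88  87  87  88  87  88  87]
 [ 87  87  89 100 128 152 162 163 160 145 121  96  88  88  87  88  88]
 [ 87  89 112 154 175 176 176 176 174 171 168 147 106  89  88  88  87]
 [ 88 109 155 178 179 174 169 169 168 173 176 176 151 103  87  88  87]
 [ 95 141 173 180 171 141 118 114 124 151 173 179 175 136  91  87  86]
 [112 162 177 173 135 100 103 108 108 112 149 175 180 159 105  88  87]
 [130 170 178 156 114 135 156 164 161 141 127 166 179 170 118  88  87]
 [137 174 176 147 144 170 177 181 181 173 150 159 178 173 129  88  87]
 [137 175 175 148 168 180 182 181 180 181 171 160 176 173 128  90  87]
 [129 173 177 161 173 180 180 179 180 181 177 160 174 169 117  88  87]
 [113 167 180 175 168 166 170 175 178 179 175 159 173 158 103  87  87]
 [ 96 145 176 178 177 176 168 163 166 170 163 160 170 132  92  86  87]
 [ 87 106 155 175 179 177 175 174 171 164 159 166 147  99  87  87  86]
 [ 86  89 109 148 172 175 174 178 177 178 169 143 104  88  87  86  87]
 [ 86  87  87  99 127 146 155 161 158 146 118  94  87  87  87  87  87]
 [ 87  87  87  87  89  93  98 102  98  93  88  87  87  87  87  87  86]][ WARN:0@1.464] global loadsave.cpp:1063 imwrite_ Unsupported depth image for selected encoder is fallbacked to CV_8U.
```

View pics/c6.png

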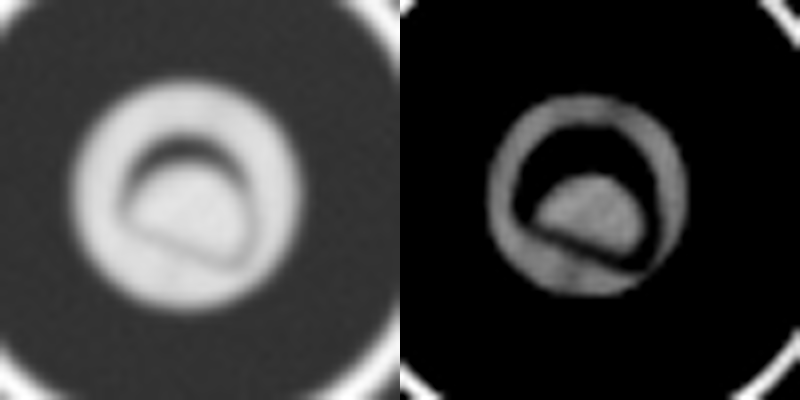

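The D is clear: flat's band runs through px (318.5,142), (323.2,144), (328.5,146), facing down-left; top-face arc centre about (323.7,141.5); base disc centre (323.4,137.4).

```bash
python3 - <<'E'
from h import *
import pickle
w=pickle.load(open('w5.pkl','rb'));w2=info('wrist');print(np.abs(np.array(w['origin'])-w2['origin']).max())
g=cv2.imread('pics/w5m.png',0).astype(float)
P=lambda u,v,z:atz(w,u,v,z)
a,b=P(317,141.3,.084),P(328.8,146.1,.084);d=(b-a)/np.linalg.norm(b-a);print('flat dir deg',np.degrees(np.arctan2(d[1],d[0])))
nrm=np.array([-d[1],d[0],0]);nrm*=np.sign(nrm[0]);print('normal yaw',np.degrees(np.arctan2(nrm[1],nrm[0])))
mid=P(323.2,144,.084);c=P(323.7,141.5,.085)
print('arc c',c,'flat mid',mid,(mid-c)@nrm,'base',P(323.4,137.4,.062),P(323.4,137.4,.064))
# top face from thresholded blob
G=cv2.resize(g[113:163,300:350],None,fx=8,fy=8,interpolation=cv2.INTER_CUBIC)
m=(G>172).astype(np.uint8);n,l,s,ce=cv2.connectedComponentsWithStats(m);k=l[205,190];print('blob',s[k],ce[k]/8+[300,113])
q=np.argwhere(l==k)[:,::-1]/8+[300,113]
W=np.array([P(u,v,.085) for u,v in q[::7]]);t=W[:,:2]@d[:2];nn=W[:,:2]@nrm[:2]
tc=(np.percentile(t,.5)+np.percentile(t,99.5))/2;print('widths mm',np.ptp(t)*1e3,np.ptp(nn)*1e3)
# back of arc at -4.8, flat at .8 
nc=nn.min()+.0048;nf=nn.max()-.0008;print('axis from back/flat',(d[:2]*tc+nrm[:2]*nc),(d[:2]*tc+nrm[:2]*nf))
# skirt in hand
for v in range(196,226,3): print(v,g[v,270:380:4].astype(int))
st=r.read_state();M=rot(st['eef_rot']);kc=st['ee_pos']+M@[.0012,0,0];kc[2]=.1407
print([proj(w,kc+M@[.022*np.cos(f),.022*np.sin(f),0]).round(1) for f in(-.9,-.5,0,.5,.9)])
E
```

```text
0.0008512109567304915
flat dir deg 75.82023108845986
normal yaw -14.179768911540132
arc c [ 0.52874593 -0.16537172  0.085     ] flat mid [ 0.53065676 -0.16544812  0.084     ] 0.0018713296434394629 base [ 0.52881242 -0.16547009  0.062     ] [ 0.52856532 -0.16551391  0.064     ]
blob [ 140  176  100   73 4940] [324.2020749  139.43205972]
widths mm 8.414224341489907 5.63739787232409
axis from back/flat [ 0.52901189 -0.16566   ] [ 0.52904814 -0.16566917]
196 [201 159 105  76  70  68  68  67  66  66  66  74  98 134 160 174 177 177
 177 138  84  84  83  83  83  85  85  83]
199 [223 224 218 202 154 102  75  67  66  65  64  62  63  63  71  98 134 162
 173 112  84  84  84  84  83  84  85  85]
202 [225 226 222 221 221 214 199 153 103  73  64  63  62  61  62  61  62  71
  97  84  82  83  84  83  85  84  83  84]
205 [225 229 225 223 221 219 219 217 221 202 110  58  57  57  54  56  57  60
  58  60  65  74  79  82  85  84  85  83]
208 [225 227 225 223 222 225 218 216 210 141  67  56  56  55  53  54  54  53
  58  58  59  59  60  65  73  80  83  83]
211 [222 222 225 223 222 223 222 204  87  57  57  57  55  57  54  53  52  52
  53  59  59  59  58  59  59  60  65  73]
214 [223 223 223 221 220 219 203  85  61  59  59  58  58  57  56  56  55  53
  52  52  68  67  60  59  58  59  59  58]
217 [221 223 225 220 222 222 111  60  59  59  57  56  55  55  53  53  51  53
  53  51  96 202 167 109  70  60  58  58]
220 [222 223 228 221 221 183  63  61  61  58  57  54  53  52  52  50  50  51
  53  54  53 182 228 225 205 157 107  70]
223 [220 220 226 223 225  85  61  63  63  60  56  54  54  54  53  51  51  52
  54  55  51  80 223 224 221 222 220 210]
[array([294.3, 219.6]), array([306.1, 210.2]), array([325. , 205.5]), array([344. , 210.1]), array([355.8, 219.5])]
```

Emit:
arm_command:
  moves: [1.5,0.1,0,0,2,0.1,0,0,1.4,0,0,0,0,0,0,5.5,0,0,0,5.5,0,0,0,5.5,0,0,0,5.7,0,0,0,0,0,0,0,0]

```text
time: 8.4
ee_pos: [0.5301, -0.1636, 0.1088]
eef_rot: [0.121, 0.993, 0.0, 0.0]
ft_force: [-0.2, 0.5, -1.0]
width: 0.0178
grip_force: 25.0
```

```bash
cat > g.py <<'E'
from h import *
st=r.read_state();M=rot(st['eef_rot']);yaw=np.degrees(np.arctan2(M[1,0],M[0,0]));e=np.array([.5299,-.1640,0])-st['ee_pos']
print(st['time'],st['ee_pos'].round(4),'yaw err (tool turn)',(yaw-165.8)%360,'shift cm',(M.T@[e[0],e[1],0]*100).round(2),st['ft_force'].round(1),st['torque'].round(2),st['grip_force'],st['width'],'j7',st['joint_positions'][6].round(2))
E
python3 g.py
```

```text
8.4 [ 0.5301 -0.1636  0.1088] yaw err (tool turn) 0.25515260013779084 shift cm [ 0.01 -0.04 -0.  ] [-0.2  0.5 -1. ] [-0.02  0.01 -0.05] 25.000400851549784 0.017849333534341528 j7 1.68
```

Emit:
arm_command:
  moves: [0,0,1,0,0,0,1.5,0,0,0,1.3,0,0,0,0.4,0,0,0,0,0,0,0,0,0]
  squeeze: 40

```text
time: 8.9
ee_pos: [0.53, -0.1644, 0.0667]
eef_rot: [0.123, 0.992, -0.0, -0.0]
ft_force: [0.5, -0.7, -0.2]
width: 0.0174
grip_force: 40.0
```

```bash
python3 g.py
```

```text
8.9 [ 0.53   -0.1644  0.0667] yaw err (tool turn) 0.06699135266282497 shift cm [0.02 0.04 0.  ] [ 0.5 -0.7 -0.2] [-0.01 -0.02  0.03] 39.9997726289439 0.017422797483033436 j7 1.71
```

Emit:
arm_command:
  moves: [0,0.05,0.2,0,0,0,0.2,0,0,0,0.2,0,0,0,0,0]

```text
time: 9.23
ee_pos: [0.5301, -0.1637, 0.0605]
eef_rot: [0.123, 0.992, 0.0, -0.0]
ft_force: [-0.3, -0.5, -0.4]
width: 0.0175
grip_force: 40.0
```

Emit:
arm_command:
  moves: [0,0,0.15,0,0,0,0.15,0,0,0,0,0]

```text
time: 9.48
ee_pos: [0.5301, -0.1639, 0.0578]
eef_rot: [0.123, 0.992, 0.0, -0.0]
ft_force: [-1.6, 0.7, 5.5]
width: 0.0171
grip_force: 40.0
```

Emit:
arm_command:
  moves: [0.06,0,0,0,0,0,0,0]

```text
time: 9.65
ee_pos: [0.5295, -0.1638, 0.0579]
eef_rot: [0.124, 0.992, 0.0, 0.0]
ft_force: [-1.4, -0.7, 3.8]
width: 0.0176
grip_force: 40.0
```

```bash
python3 g.py
```

```text
9.65 [ 0.5295 -0.1638  0.0579] yaw err (tool turn) 0.008127894171593653 shift cm [-0.04 -0.01  0.  ] [-1.4 -0.7  3.8] [-0.02  0.49 -0.01] 40.001124826594605 0.017579584965277024 j7 1.71
```

Emit:
arm_command:
  moves: [0.06,0,0,0,0,0,0,0]

```text
time: 9.82
ee_pos: [0.5288, -0.1636, 0.0576]
eef_rot: [0.123, 0.992, 0.0, -0.0]
ft_force: [-1.1, 0.4, 0.3]
width: 0.0175
grip_force: 40.0
```

```bash
python3 g.py
```

```text
9.8167 [ 0.5288 -0.1636  0.0576] yaw err (tool turn) 0.015554324836216438 shift cm [-0.12 -0.02 -0.  ] [-1.1  0.4  0.3] [-0.13  0.25  0.  ] 40.00002095657692 0.017542948266191637 j7 1.71
```

Emit:
arm_command:
  moves: [0.03,0,0.1,0,0,0,0,0]

```text
time: 9.98
ee_pos: [0.5285, -0.1634, 0.0563]
eef_rot: [0.123, 0.992, 0.0, -0.0]
ft_force: [-0.0, 0.1, 0.0]
width: 0.0178
grip_force: 40.0
```

```bash
python3 g.py
```

```text
9.9833 [ 0.5285 -0.1634  0.0563] yaw err (tool turn) 0.021563989706578468 shift cm [-0.15 -0.03 -0.  ] [-0.   0.1  0. ] [-0.12  0.13  0.  ] 39.999731078169134 0.01778351283692033 j7 1.71
```

Force vanished: the dial is sliding on. Continue down in small steps.

Emit:
arm_command:
  moves: [0,0,0.2,0,0,0,0.2,0,0,0,0,0]

```text
time: 10.23
ee_pos: [0.5284, -0.1633, 0.0521]
eef_rot: [0.123, 0.992, 0.0, -0.0]
ft_force: [-1.3, -1.5, -0.5]
width: 0.0175
grip_force: 40.0
```

```bash
python3 g.py
```

```text
10.2333 [ 0.5284 -0.1633  0.0521] yaw err (tool turn) 0.020551010816006965 shift cm [-0.16 -0.03 -0.  ] [-1.3 -1.5 -0.5] [-0.08  0.14 -0.02] 39.99985783153534 0.017514619553397743 j7 1.72
```

Emit:
arm_command:
  moves: [0,0,0.2,0,0,0,0.2,0,0,0,0,0]

```text
time: 10.48
ee_pos: [0.5285, -0.1634, 0.0482]
eef_rot: [0.123, 0.992, 0.0, -0.0]
ft_force: [-0.1, -1.4, -0.9]
width: 0.0174
grip_force: 40.0
```

```bash
python3 g.py
```

```text
10.4833 [ 0.5285 -0.1634  0.0482] yaw err (tool turn) 0.01824035129158119 shift cm [-0.15 -0.02 -0.  ] [-0.1 -1.4 -0.9] [-0.15  0.16 -0.01] 39.999723906075815 0.017375938003377146 j7 1.72
```

Emit:
arm_command:
  moves: [0,0,0.1,0,0,0,0.1,0,0,0,0,0]

```text
time: 10.73
ee_pos: [0.5286, -0.1636, 0.0465]
eef_rot: [0.123, 0.992, -0.0, -0.0]
ft_force: [-1.4, -0.9, -0.5]
width: 0.0174
grip_force: 40.0
```

Emit:
arm_command:
  moves: [0,0,0.1,0,0,0,0,0,0,0,0,0]

```text
time: 10.98
ee_pos: [0.5286, -0.1635, 0.0456]
eef_rot: [0.123, 0.992, -0.0, -0.0]
ft_force: [-0.9, -0.9, -1.0]
width: 0.0177
grip_force: 40.0
```

Emit:
arm_command:
  moves: [0,0,0.1,0,0,0,0,0,0,0,0,0]

```text
time: 11.23
ee_pos: [0.5287, -0.1635, 0.0448]
eef_rot: [0.124, 0.992, 0.0, -0.0]
ft_force: [-3.3, -0.3, 2.7]
width: 0.0177
grip_force: 40.0
```

```bash
python3 g.py
```

```text
11.2333 [ 0.5287 -0.1635  0.0448] yaw err (tool turn) 0.011110246614691732 shift cm [-0.13 -0.01 -0.  ] [-3.3 -0.3  2.7] [-0.23  0.59  0.03] 40.000589125083934 0.017683985835156315 j7 1.72
```

Emit:
arm_command:
  moves: [0.03,0,0.05,0,0,0,0,0,0,0,0,0]

```text
time: 11.48
ee_pos: [0.5287, -0.1635, 0.0444]
eef_rot: [0.123, 0.992, -0.0, 0.0]
ft_force: [-2.0, -2.1, 3.7]
width: 0.0175
grip_force: 40.0
```

Emit:
arm_command:
  moves: [0.02,0,0.1,0,0,0,0,0,0,0,0,0]

```text
time: 11.73
ee_pos: [0.5286, -0.1635, 0.0434]
eef_rot: [0.123, 0.992, -0.0, 0.0]
ft_force: [-0.4, -1.7, 4.1]
width: 0.0172
grip_force: 40.0
```

Emit:
arm_command:
  moves: [0,0,0.1,0,0,0,0,0,0,0,0,0]

```text
time: 11.98
ee_pos: [0.5286, -0.1635, 0.0424]
eef_rot: [0.123, 0.992, -0.0, 0.0]
ft_force: [-0.2, -2.4, 5.1]
width: 0.0177
grip_force: 40.0
```

```bash
python3 g.py
```

```text
11.9833 [ 0.5286 -0.1635  0.0424] yaw err (tool turn) 0.018404046198725155 shift cm [-0.14 -0.02  0.  ] [-0.2 -2.4  5.1] [-0.6   0.1  -0.03] 40.00130631673528 0.017683604901576562 j7 1.72
```

Emit:
arm_command:
  moves: [0,-0.03,0.1,0,0,0,0.05,0,0,0,0,0]

```text
time: 12.23
ee_pos: [0.5286, -0.1635, 0.0409]
eef_rot: [0.123, 0.992, 0.0, 0.0]
ft_force: [-1.2, -1.0, 6.2]
width: 0.018
grip_force: 40.0
```

Emit:
arm_command:
  moves: [0,0,0.1,0,0,0,0,0,0,0,0,0]

```text
time: 12.48
ee_pos: [0.5287, -0.1635, 0.04]
eef_rot: [0.123, 0.992, 0.0, 0.0]
ft_force: [-1.2, -1.2, 6.9]
width: 0.0177
grip_force: 40.0
```

Emit:
arm_command:
  moves: [0,0,0.05,0,0,0,0,0,0,0,0,0]

```text
time: 12.73
ee_pos: [0.5286, -0.1636, 0.0397]
eef_rot: [0.123, 0.992, 0.0, 0.0]
ft_force: [-0.9, -1.1, 8.1]
width: 0.0177
grip_force: 40.0
```

```bash
python3 g.py
```

```text
12.7333 [ 0.5286 -0.1636  0.0397] yaw err (tool turn) 0.025837235599112773 shift cm [-0.13 -0.01  0.  ] [-0.9 -1.1  8.1] [-0.33  0.31 -0.01] 40.0020146694078 0.017656395523725336 j7 1.73
```

Emit:
arm_command:
  moves: [0,0,0.03,0,0,0,0,0,0,0,0,0,0,0,0,0]

```text
time: 13.07
ee_pos: [0.5287, -0.1635, 0.0396]
eef_rot: [0.123, 0.992, 0.0, 0.001]
ft_force: [-2.1, -1.2, 10.3]
width: 0.0173
grip_force: 40.0
```

```bash
python3 - <<'E'
from h import *
import pickle
exec(open('g.py').read())
w=info('wrist');a=np.mean([r.camera('wrist')[:,:,::-1].astype(float) for _ in range(3)],0).astype(np.uint8)
cv2.imwrite('pics/c7.png',cv2.convertScaleAbs(cv2.resize(a[120:300,200:440],None,fx=3.3,fy=3.3,interpolation=cv2.INTER_CUBIC),alpha=2.2,beta=10))
F=[]
for _ in range(6): r.camera('wrist');F.append(r.read_state()['ft_force'])
print(np.mean(F,0))
E
```

```text
13.0667 [ 0.5287 -0.1635  0.0396] yaw err (tool turn) 0.0210113124454665 shift cm [-0.13 -0.02  0.  ] [-2.1 -1.2 10.3] [-0.19  0.61  0.02] 40.00283734272671 0.017257350410560566 j7 1.73
[-2.40303503 -0.66883728 10.97539742]
```

View pics/c7.png

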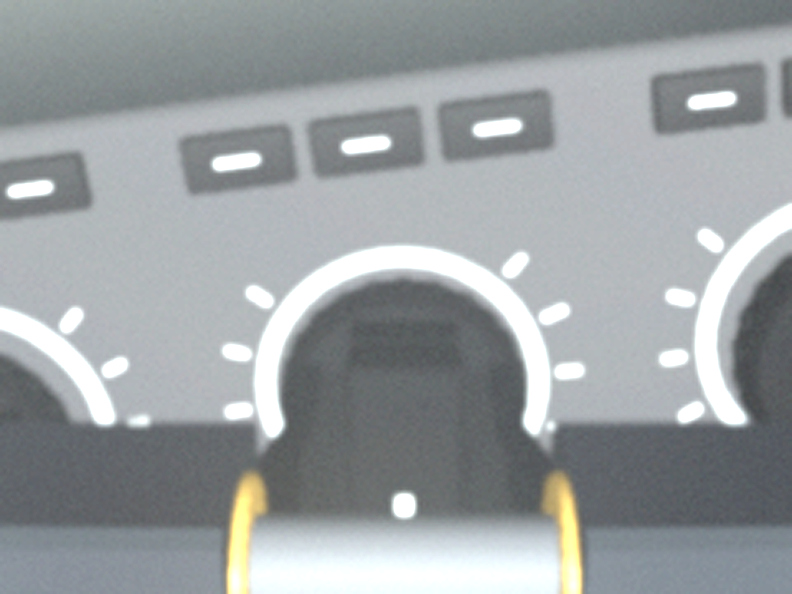

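The dial is centred inside its printed ring, at (403,380) in the crop. The force rose steeply to about 11 N after 5 mm of sink, so the shaft is at its stop. Handing in.

```bash
python3 -c "
from bench import r
print(r.close_job())"
```

```text
the job is handed in; nothing more can be done
None
```

I handed the job in with the centre dial home on the D-shaft, lined up to it, pressed about 5 mm to its stop with about 11 N and still gripped at 40 N; the hand-in returned no verdict.

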